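Rock the locating block out of the weld fixture

ROBOT

A 6-joint arm with a two-finger parallel gripper is mounted at the origin on a cart in front of the work surface, level with it; the furniture and walls round the work are solid. World frame = base frame: x ahead of the robot, y to its left, z up, the work surface at z = 0. Lengths are in m, angles in rad, forces in N, time in s.
With the tool pointing down it reaches from about 0.25 to 0.775 m from the base axis. Payload 8.9 kg.
Tool frame: the origin (TCP) lies midway between the tips of the shut fingers; the grasp point (between the pads) lies 19 mm behind it; z points along the fingers, y is the line along which they close (so a half turn about z gives the same grasp; the last joint's range is limited). The gripper opens to 85 mm and grips with 20 to 120 N. Pads are 22 mm wide; open, the fingers measure 114 mm over their backs; the gripper's body (76 mm by 85 mm) begins 54 mm behind the grasp point. The pads swing forward as they close: fully open they stand 13 mm farther back than shut.
Start: joints at [1.199, 0.291, -0.153, 1.127, 0, 1.431], TCP at [0.121, 0.511, 0.231] pointing down, gripper open.
Joint ranges: [-2.52, 2.52], [-0.91, 1.74], [-1.3, 1.37], [-1.96, 2.02], [-1.52, 1.47], [-3.14, 3.14]. Speed limits (rad/s): [2.22, 2.22, 2.79, 3.14, 3.14, 3.14].

INTERFACE

Orientations are given as a unit quaternion [w, x, y, z].
In Python, from cell import bot gives the robot as it stands.
- The arm moves only by the shell command python3 -m inch 'ROWS' [FORCE]. ROWS is text: rows parted by semicolons, each of 7 numbers parted by spaces: the closure in counts, from 0 (fully open) to 255 (shut), then the shift along the world's x, y, z in cm, then the turn, a rotation vector about the world's x, y, z in degrees. In form: grip tx ty tz rx ry rz; .... A call has 1 to 20 rows; each row is the pose to reach, as a shift and turn from the pose commanded when the call began; what a row does not reach only later rows make up. A row lasts 1/8 s, in which the tool goes at most 62.5 mm and 10.7 degrees, less where a joint would pass 70% of its speed; a pose out of reach is approached as far as the arm can. A call with a gripper value outside its range is refused whole. The fingers move at their own pace and stop on an object; FORCE is the grip in N (left out, the last holds). Time passes only in rows, so rows that repeat a pose let the fingers close. It gives the time, the measured TCP pose, the force, the opening and the grip force at its end, in the units of the state.
- bot.state(): the state, without advancing time (a new reading comes with each control period).
- bot.snapshot(name): name is "side" or "top"; returns a dict with "img" (480x640x3 uint8, red, green, blue), "fov_y" (degrees; the focal length in pixels is half the picture's height over the tangent of half this angle, whatever the lens; pixels are square), "cx", "cy" (the principal point, pixels), "distortion" ([k1, k2, p1, p2, k3] as OpenCV has them; the pictures are not rectified), "R" (3x3) and "t" (3): a world point X has camera coordinates R X + t. Camera axes: x right, y down, z forward; pixel columns grow to the right and rows downward; lengths in m; the calibration is good to about 2 mm. A picture is of the moment at which its call begins. There is no depth.
- bot.hand_in(): hands the job in; it is judged then, once.
The state is a dict: "t": time; "joint_positions": joint angles; "joint_vel": joint speeds; "joint_efforts": joint torques, N m; "tool_pos": TCP position; "ee_rot": TCP orientation; "contact_force": force on the tool from outside, world axes, zero at the start; "moment": the same for the moment, N m; "opening": finger opening in m; "finger_force": force on a finger pad.
Only numpy, scipy, OpenCV 4.12 (cv2) and the standard library are available. Lean on these libraries where they do the work, as an engineer would, in place of code of your own. Each camera call takes 0.05 s, during which the arm holds its last target. There are 200 camera calls.

TASK

Press the red-headed pin of the small weld fixture fully home first, so that it holds the tacked bracket down, then grip the tall steel locating block pinched tight in front of the bracket's tab and rock it side to side along the tab, at least twice each way by a good five degrees, working it up a little with each swing until it comes free. The fixture is not clamped, so a straight pull would bring it along: do not lift it, tip it or drag it about, and leave the paste tin, the copper nozzle and the C-clamp alone. Finish still gripping the block, holding it still and upright straight above its place with its underside a centimetre or two clear of the top of the tab.

Things in the scene. Friction and masses are not known exactly. Their poses are not given: they have to be found in the camera images.
- fixture: loose weld fixture, 2.5 kg, flat on the table, not clamped: dark steel plate 130 x 170 x 10 mm with bracket and rail fixed on it. Origin at the centre of the plate's underside; at yaw 0 its x points away from the robot, y to the left. All other positions given 'in the fixture's frame' are from here, in mm
- seat (a point): centre of the block's seat on top of the bracket's foot (foot 62 x 104 x 8 mm, centred at x 13, y 0): at x 0, y 20, z 18 in the fixture's frame; axes as the fixture's. The block's underside stands here at the start, within 3 mm along y
- tab_top (a point): middle of the top edge of the bracket's upright tab, a 6 mm plate behind the block: x 15 to 21, y -20 to 44, top at z 62 in the fixture's frame
- rail_top (a point): middle of the top of the steel rail in front of the block: x -34 to -18, y -22 to 62, top at z 42 in the fixture's frame (two screw heads to z 47). Two spring plungers in it, at z 28, press the block against the tab
- block_center (a point): centre of the steel locating block, 30 (own x) x 42 (own y) x 90 mm (z up), 0.89 kg, axes as the fixture's. Pinched across x by two plungers, 18 N each, 10 mm above its underside, at y -16 and 16 from its middle; ends in y are open. Straight pull needs some 43 N, far less while it rocks about its x. Loose when raised 12 mm, clear of the tab at 44. Its top 46 mm is free all round
- pin (a joint): how far the locating pin has been pressed down, m: 0 as built (8 mm proud), 0.008 fully home against its stop; it starts between 0 and 0.004. It moves stiffly (about 7 N) and stays where it is left
- pin_top (a point): centre of the top face of the pin's red mushroom head (22 mm wide), at x 8, y -44 mm in the fixture's frame; 59 mm above the table when 8 mm proud, 51 mm when home. Pressed straight down
- tin_center (a point): centre of a black paste tin, 56 mm across, 62 mm tall, standing loose left of the fixture; leave alone
- nozzle_center (a point): centre of a copper gas nozzle, 22 mm across, 66 mm tall, standing loose beyond the fixture; leave alone
- clamp_center (a point): centre of a C-clamp, 106 x 71 x 18 mm, lying flat and loose right of the fixture; leave alone
Things that resemble listed ones, but are neither listed nor needed, are in the scene too. Of the things like the part that bears block_center, leave any that is blue or brown; of the rest the larger one is meant.

How it is judged:
By the outcome, as a careful person would: the job done as asked, in the order asked, and still so for the second after the job is handed in, while the arm keeps its last pose, push and grip.
It also fails if it takes over 48 s, if anything falls off the work surface, if the arm or the gripper's body presses on something with over 40 N, if the wrist force passes 120 N, or if a joint passes its speed limit or range.

## Working session

There is one attempt and no reset: what is moved stays moved. The work goes in short steps, Python scripts to look and compute and a shell command to move; the robot and the scene stay as the last step left them, time stands still between calls to the robot, and variables do not carry over. Pictures are saved under pics/ and viewed, at most 10 in all, crops included, and the job is handed in when it is done.

```bash
ls; mkdir -p pics
cat > h.py <<'E'
import numpy as np, cv2
from cell import bot
def K(s):
    f=240/np.tan(np.radians(s["fov_y"])/2); return np.array([[f,0,s["cx"]],[0,f,s["cy"]],[0,0,1]])
def proj(s,X):
    r,_=cv2.Rodrigues(np.array(s["R"])); return cv2.projectPoints(np.array(X,float).reshape(-1,1,3),r,np.array(s["t"],float),K(s),np.array(s["distortion"],float))[0].reshape(-1,2)
def ray(s,p,z):
    u=cv2.undistortPoints(np.array([[p]],float),K(s),np.array(s["distortion"],float))[0,0]
    R=np.array(s["R"]);t=np.array(s["t"]);c=-R.T@t;d=R.T@np.array([u[0],u[1],1]);return c+d*(z-c[2])/d[2]
E
python3 - <<'E'
from h import *
import pickle
for n in("top","side"):
    s=bot.snapshot(n);cv2.imwrite(f"pics/{n}0.png",s["img"][:,:,::-1]);pickle.dump(s,open(n+".pkl","wb"))
    print(n,s["fov_y"],-np.array(s["R"]).T@s["t"])
print(bot.state())
E
```

```text
pics
top 49.897670875038315 [ 0.46400439 -0.13624969  0.89235152]
side 49.30403500165143 [0.54297118 0.5714623  0.56568027]
{'t': 0.1, 'joint_positions': array([ 1.19867519e+00,  2.91231792e-01, -1.54061239e-01,  1.12668973e+00,
       -1.51867968e-05,  1.43152014e+00]), 'joint_vel': array([-0.00056989, -0.0003142 ,  0.00196557, -0.00031888, -0.00116516,
        0.00025748]), 'joint_efforts': array([ 2.90167038e-03, -5.37978888e+01,  3.31919897e+01,  9.21842060e-03,
       -1.94283716e-04, -2.52298287e-05]), 'tool_pos': array([0.12098547, 0.51046221, 0.23078177]), 'ee_rot': array([-1.42690806e-04,  1.16159629e-01,  9.93230380e-01, -5.75850293e-04]), 'contact_force': array([ 0.35207138, -0.31036542,  0.68757438]), 'moment': array([-0.01838659,  0.00568045,  0.05541115]), 'finger_force': 0.0, 'opening': 0.08545633183138447}
```

View pics/top0.png

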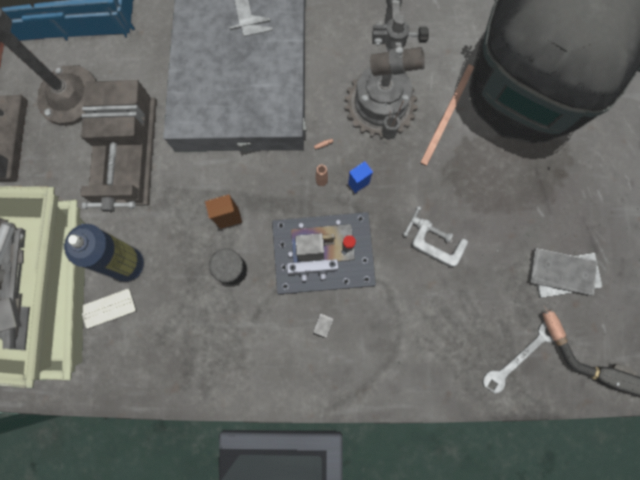

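View pics/side0.png

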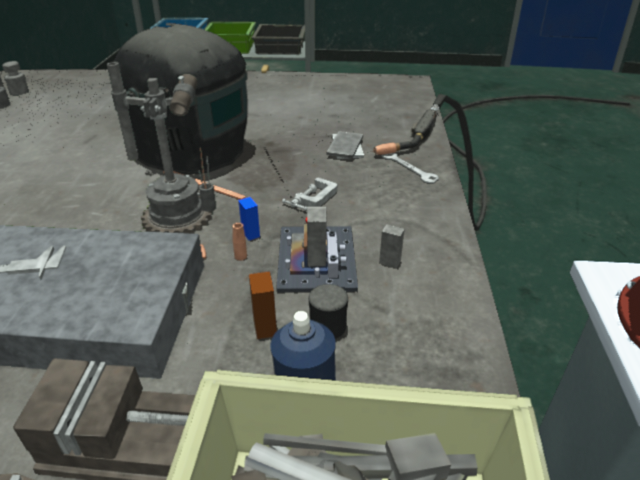

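Top view: the candidates are a grey block on the fixture (310,246), a brown block (222,211), a blue block (360,177) and a small loose grey block (323,326). I choose the one on the fixture: grey, larger and pinched behind the rail. The red pin head is at (349,242), the tin at (228,266), the nozzle at (322,174) and the clamp at (436,240). I'll check in a close crop.

Run:
```python
from h import *
import pickle
a=pickle.load(open("top.pkl","rb"))["img"];b=pickle.load(open("side.pkl","rb"))["img"]
A=cv2.resize(a[205:300,265:385],None,fx=5,fy=5,interpolation=cv2.INTER_CUBIC)[:,:,::-1]
cv2.imwrite("pics/crop.png",A)
```

```text
(no output)
```

View pics/crop.png

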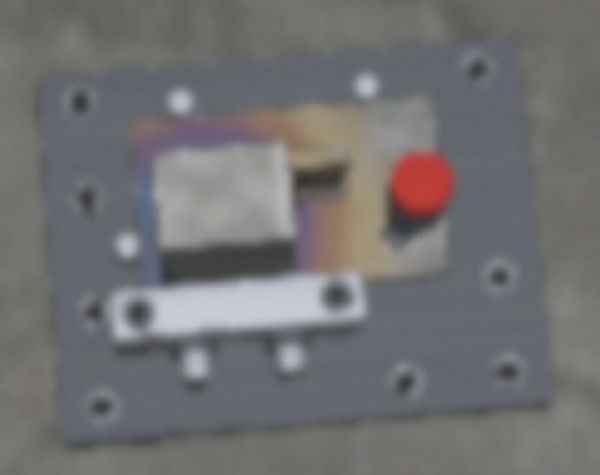

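The crop shows the grey block between tab and rail. Its top corners are at crop (155,150), (285,143), (295,240), (162,248), the pin head is at (421,184), and the plate corners are at (38,75), (520,38), (553,403), (65,442).

```bash
cat > fit.py <<'E'
from h import *
import pickle
from scipy.optimize import least_squares
s=pickle.load(open("top.pkl","rb"))
px=lambda q:[265+(q[0]+.5)/5-.5,205+(q[1]+.5)/5-.5]
pl=[px(q) for q in[(38,75),(520,38),(553,403),(65,442)]]
loc=np.array([[65,85],[65,-85],[-65,-85],[-65,85]])/1e3
W=np.array([ray(s,p,.01)[:2] for p in pl])
def rot(a):return np.array([[np.cos(a),-np.sin(a)],[np.sin(a),np.cos(a)]])
r=least_squares(lambda v:(loc@rot(v[2]).T+v[:2]-W).ravel(),[.45,-.13,0])
x,y,a=r.x;print("fix",r.x,np.degrees(a),"res mm",r.fun*1e3)
F=lambda p:rot(a)@np.array(p)/1e3+[x,y]
B=np.array([ray(s,px(q),.108)[:2] for q in[(155,150),(285,143),(295,240),(162,248)]])
print("block c",B.mean(0),"sizes",np.linalg.norm(B-np.roll(B,1,0),axis=1),"exp",F([0,20]),"local",rot(a).T@(B.mean(0)-[x,y])*1e3)
for z in(.051,.055,.059):print("pin",ray(s,px((421,184)),z),F([8,-44]))
sd=pickle.load(open("side.pkl","rb"))
for z in(.051,.055,.059):print(proj(sd,[*F([8,-44]),z]))
for n,p in(("tin",(228,258)),("nozzle",(322,168)),("clamp",(436,240)),("brown",(222,205)),("blue",(360,170))):print(n,ray(s,p,.06 if n!="clamp" else .01))
E
python3 fit.py
```

```text
fix [ 0.59949105 -0.12919007  0.08028752] 4.600135836142075 res mm [ 0.34267578  0.15656058  0.9266509  -0.28952728 -0.63474015 -1.1042866
 -0.63458654  1.2372533 ]
block c [ 0.59765381 -0.10850871] sizes [0.03079156 0.04032861 0.03052772 0.0410059 ] exp [ 0.59788702 -0.10925449] local [-0.17265018 20.76208799]
pin [ 0.61107738 -0.17161232  0.051     ] [ 0.61099414 -0.17240672]
pin [ 0.61037815 -0.17144419  0.055     ] [ 0.61099414 -0.17240672]
pin [ 0.60967893 -0.17127607  0.059     ] [ 0.61099414 -0.17240672]
[[311.55545715 220.44365146]]
[[311.53551949 218.53825058]]
[[311.51549474 216.62293552]]
tin [0.58191299 0.02687368 0.06      ]
nozzle [ 0.73489033 -0.127203    0.06      ]
clamp [ 0.6207042  -0.32511176  0.01      ]
brown [0.67141899 0.03998484 0.06      ]
blue [ 0.73124037 -0.19103273  0.06      ]
```

```bash
python3 -m inch '255 0 0 3 0 0 0; 255 49 -68.2 3 0 0 17.9; 255 49 -68.2 3 0 0 17.9; 255 49 -68.2 3 0 0 17.9; 255 49 -68.2 3 0 0 17.9; 255 49 -68.2 3 0 0 17.9; 255 49 -68.2 3 0 0 17.9; 255 49 -68.2 3 0 0 17.9; 255 49 -68.2 3 0 0 17.9; 255 49 -68.2 3 0 0 17.9; 255 49 -68.2 3 0 0 17.9; 255 49 -68.2 3 0 0 17.9; 255 49 -68.2 3 0 0 17.9; 255 49 -68.2 3 0 0 17.9; 255 49 -68.2 3 0 0 17.9; 255 49 -68.2 3 0 0 17.9; 255 49 -68.2 3 0 0 17.9; 255 49 -68.2 3 0 0 17.9; 255 49 -68.2 3 0 0 17.9' 60
```

```text
t: 2.48
tool_pos: [0.6109, -0.1704, 0.2618]
ee_rot: [0.0, -0.04, 0.999, -0.0]
contact_force: [0.3, -0.1, 0.3]
opening: 0.0002
finger_force: 0.0
```

```bash
python3 -m inch '255 0 -0.15 -6 0 0 0; 255 0 -0.15 -12 0 0 0; 255 0 -0.15 -16 0 0 0; 255 0 -0.15 -18.5 0 0 0; 255 0 -0.15 -19.4 0 0 0; 255 0 -0.15 -19.4 0 0 0; 255 0 -0.15 -19.4 0 0 0'
python3 - <<'E'
from h import *
for n in("top","side"):
    s=bot.snapshot(n)["img"];
    A=s[200:290,290:410] if n=="top" else s[180:300,250:390]
    globals()[n]=cv2.resize(A,(560,int(560*A.shape[0]/A.shape[1])),interpolation=cv2.INTER_CUBIC)
cv2.imwrite("pics/pin.png",cv2.resize(np.vstack([top,side]),(372,600))[:,:,::-1])
E
```

```text
t: 3.35
tool_pos: [0.612, -0.1729, 0.0687]
ee_rot: [0.001, -0.04, 0.999, -0.0]
contact_force: [-0.1, 0.8, 0.3]
opening: -0.0003
finger_force: 0.0
```

View pics/pin.png

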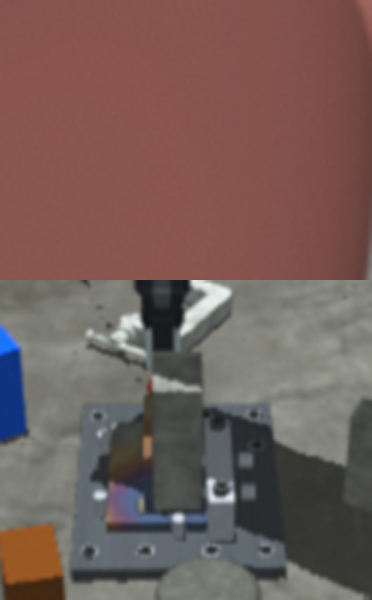

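The arm hides the fixture in the top view. The side view shows the shut fingers above the red head at (150,385), behind the block. I'll press gently.

```bash
python3 -m inch '255 0 0 -0.5 0 0 0; 255 0 0 -1 0 0 0; 255 0 0 -1.2 0 0 0; 255 0 0 -1.4 0 0 0; 255 0 0 -1.5 0 0 0; 255 0 0 -1.6 0 0 0; 255 0 0 -1.6 0 0 0'
```

```text
t: 4.32
tool_pos: [0.611, -0.1726, 0.0516]
ee_rot: [-0.0, -0.04, 0.999, -0.0]
contact_force: [-2.3, 1.7, 5.0]
opening: 0.0003
finger_force: 2.6
```

```bash
python3 -m inch '255 0 0 -0.05 0 0 0; 255 0 0 -0.1 0 0 0; 255 0 0 -0.1 0 0 0';python3 -m inch '255 0 0 -0.1 0 0 0; 255 0 0 -0.1 0 0 0'
```

```text
t: 4.7
tool_pos: [0.611, -0.1726, 0.0509]
ee_rot: [-0.0, -0.04, 0.999, -0.0]
contact_force: [-2.5, 1.2, 7.9]
opening: 0.0
finger_force: 4.1
t: 4.95
tool_pos: [0.6111, -0.1727, 0.0507]
ee_rot: [0.0, -0.04, 0.999, -0.0]
contact_force: [-5.4, 2.1, 16.7]
opening: -0.0001
finger_force: 8.2
```

```bash
python3 -m inch '255 0 0 -0.05 0 0 0; 255 0 0 -0.1 0 0 0; 255 0 0 -0.1 0 0 0'
```

```text
t: 5.32
tool_pos: [0.6112, -0.1727, 0.0507]
ee_rot: [0.0, -0.04, 0.999, -0.0]
contact_force: [-8.6, 3.4, 25.5]
opening: 0.0002
finger_force: 12.6
```

```bash
python3 -m inch '255 0 0 1 0 0 0; 255 0 0 5 0 0 0; 255 0 0 11 0 0 0; 0 0 0 16 0 0 0; 0 -0.7 3 16 0 0 0; 0 -1.3 6.4 16 0 0 0; 0 -1.3 6.4 16 0 0 0; 0 -1.3 6.4 16 0 0 0; 0 -1.3 6.4 16 0 0 0; 0 -1.3 6.4 11 0 0 0; 0 -1.3 6.4 9 0 0 0; 0 -1.3 6.4 9 0 0 0'
python3 - <<'E'
from h import *
s=bot.snapshot("side")
cv2.imwrite("pics/s2.png",cv2.resize(s["img"][150:300,240:400],None,fx=4,fy=4,interpolation=cv2.INTER_CUBIC)[:,:,::-1])
a=.0803;x,y=.5995,-.1292
q=lambda p:[x+(np.cos(a)*p[0]-np.sin(a)*p[1])/1e3,y+(np.sin(a)*p[0]+np.cos(a)*p[1])/1e3,p[2]/1e3]
# predicted: block top corners, plate left corners, pin top when home, 4 proud
for p in[(15,41,108),(-15,41,108),(-15,-1,108),(15,-1,108),(-65,85,10),(65,85,10),(8,-44,51),(8,-44,55)]:print(p,(proj(s,q(p))[0]-[240,150])*4)
E
```

```text
t: 6.82
tool_pos: [0.597, -0.109, 0.1367]
ee_rot: [-0.002, -0.039, 0.999, 0.001]
contact_force: [-0.7, -0.1, 0.2]
opening: 0.085
finger_force: 0.0
(15, 41, 108) [265.62292722 285.20502121]
(-15, 41, 108) [343.63221813 284.89908603]
(-15, -1, 108) [341.82684124 225.30154389]
(15, -1, 108) [266.97820465 225.58422115]
(-65, 85, 10) [469.85791552 551.30413717]
(65, 85, 10) [141.50192995 552.80509854]
(8, -44, 51) [286.20193465 281.7609108 ]
(8, -44, 55) [286.12213304 274.13934323]
```

View pics/s2.png

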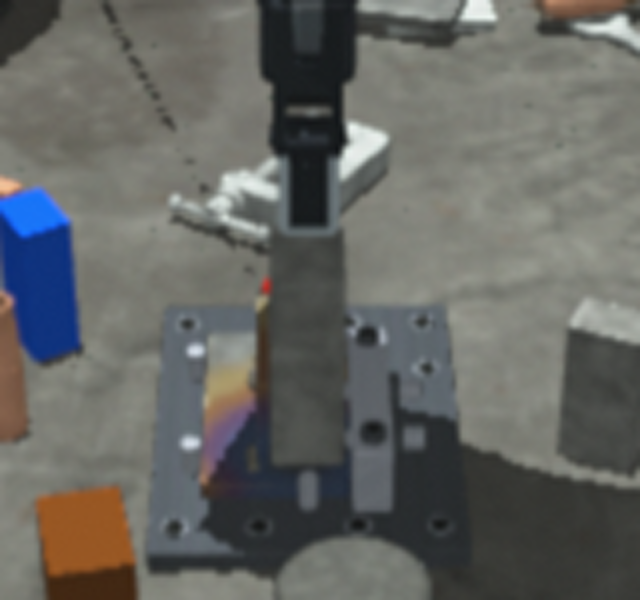

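The side view shows the open fingers above the block (270–345, 230–465). The red head is just visible at (266,285), matching the home height, and the fixture is where I fitted it. Descend and grip.

```bash
python3 -m inch '0 0.05 0 -3 0 0 0; 0 0.05 0 -5.5 0 0 0; 0 0.05 0 -7 0 0 0; 0 0.05 0 -7 0 0 0; 60 0.05 0 -7 0 0 0; 255 0.05 0 -7 0 0 0; 255 0.05 0 -7 0 0 0; 255 0.05 0 -7 0 0 0; 255 0.05 0 -7 0 0 0; 255 0.05 0 -7 0 0 0; 255 0.05 0 -7 0 0 0; 255 0.05 0 -7 0 0 0; 255 0.05 0 -7 0 0 0' 110
```

```text
t: 8.5
tool_pos: [0.5992, -0.1091, 0.0695]
ee_rot: [0.001, -0.04, 0.999, -0.0]
contact_force: [-1.7, -1.6, 6.2]
opening: 0.041
finger_force: 112.2
```

```bash
python3 -m inch '255 0.01 -0.18 0.07 2 0.16 0; 255 0.03 -0.35 0.14 4 0.32 0; 255 0.04 -0.53 0.2 6 0.48 0; 255 0.06 -0.7 0.26 8 0.64 0; 255 0.06 -0.7 0.26 8 0.64 0; 255 0.06 -0.7 0.26 8 0.64 0'
python3 - <<'E'
from h import *
print(bot.state()["moment"])
s=bot.snapshot("side")
cv2.imwrite("pics/s3.png",cv2.resize(s["img"][150:300,240:400],None,fx=4,fy=4,interpolation=cv2.INTER_CUBIC)[:,:,::-1])
E
```

```text
t: 9.25
tool_pos: [0.6002, -0.116, 0.0717]
ee_rot: [-0.002, -0.04, 0.997, 0.071]
contact_force: [0.6, 1.6, 6.2]
opening: 0.0409
finger_force: 114.6
[ 0.00264783 -0.10658747  0.37207393]
```

View pics/s3.png

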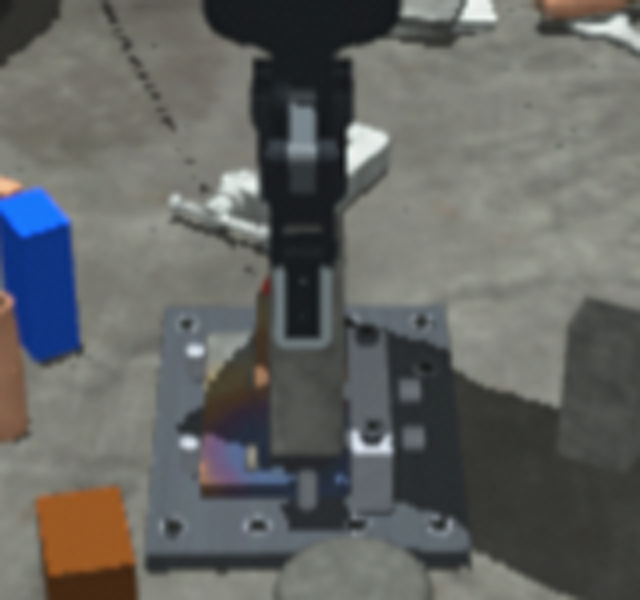

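The block tilted by the full 8° and the fixture plate corners did not move. Swing back, rising a little.

```bash
python3 -m inch '255 -0.03 0.35 -0.08 -4 -0.32 0; 255 -0.06 0.7 -0.16 -8 -0.64 0; 255 -0.09 1.05 0.02 -12 -0.96 0; 255 -0.12 1.4 0.2 -16 -1.28 0; 255 -0.12 1.4 0.2 -16 -1.28 0; 255 -0.12 1.4 0.2 -16 -1.28 0'
```

```text
t: 10.05
tool_pos: [0.5966, -0.1019, 0.0719]
ee_rot: [0.001, -0.04, 0.997, -0.069]
contact_force: [-0.7, -4.2, -5.1]
opening: 0.0411
finger_force: 117.2
```

```bash
python3 -m inch '255 0.03 -0.35 -0.06 4 0.32 0; 255 0.06 -0.7 -0.11 8 0.64 0; 255 0.09 -1.05 0.1 12 0.96 0; 255 0.12 -1.4 0.3 16 1.28 0; 255 0.12 -1.4 0.3 16 1.28 0; 255 0.12 -1.4 0.3 16 1.28 0'
```

```text
t: 10.8
tool_pos: [0.5976, -0.1159, 0.0748]
ee_rot: [-0.004, -0.039, 0.997, 0.07]
contact_force: [-9.2, -1.5, -7.5]
opening: 0.0403
finger_force: 121.6
```

```bash
python3 -m inch '255 -0.03 0.35 -0.06 -4 -0.32 0; 255 -0.06 0.7 -0.11 -8 -0.64 0; 255 -0.09 1.05 0.1 -12 -0.96 0; 255 -0.12 1.4 0.3 -16 -1.28 0; 255 -0.12 1.4 0.3 -16 -1.28 0; 255 -0.12 1.4 0.3 -16 -1.28 0'
```

```text
t: 11.55
tool_pos: [0.5972, -0.1014, 0.0788]
ee_rot: [0.002, -0.04, 0.997, -0.069]
contact_force: [-11.2, -2.4, -0.4]
opening: 0.0409
finger_force: 122.7
```

Run:
```python
from h import *
st=bot.state();print(st["moment"],st["contact_force"])
s=bot.snapshot("side")
cv2.imwrite("pics/s4.png",cv2.resize(s["img"][150:300,240:400],None,fx=4,fy=4,interpolation=cv2.INTER_CUBIC)[:,:,::-1])
```

```text
[-0.20610033  2.62744232 -1.17690688] [-11.18362548  -2.37135817  -0.38793964]
```

View pics/s4.png

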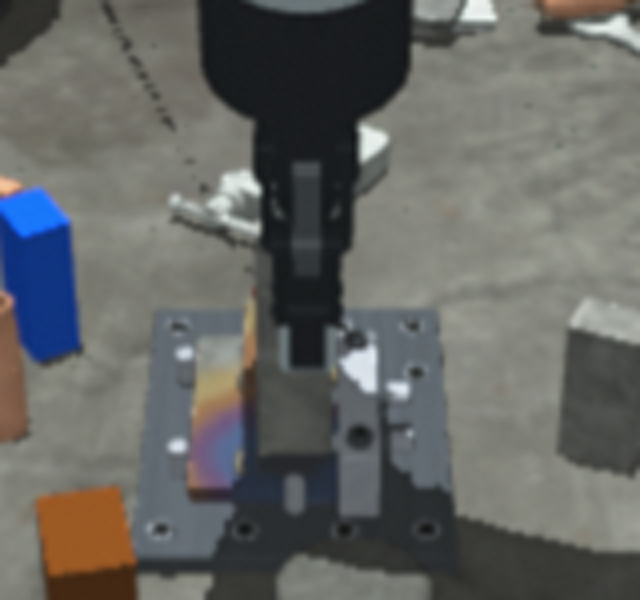

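The side view shows the block still gripped, tilted back and raised. The plate has crept about 12 crop px left (corner (148,555)→(135,558)), roughly 5 mm in +x, and the sensor reads -11 N in x. I'll unload x, swing slower and watch the force at each step.

```bash
f(){ grep -E "tool_pos|ee_rot|contact"; }
python3 -m inch '255 -0.1 0 0 0 0 0; 255 -0.1 0 0 0 0 0'|f
python3 -m inch '255 0.01 -0.18 -0.03 2 0.16 0; 255 0.03 -0.35 -0.06 4 0.32 0'|f
python3 -m inch '255 0.01 -0.18 -0.03 2 0.16 0; 255 0.03 -0.35 -0.05 4 0.32 0'|f
python3 -c "
from h import *
cv2.imwrite('pics/s5.png',cv2.resize(bot.snapshot('side')['img'][150:300,240:400],None,fx=4,fy=4,interpolation=cv2.INTER_CUBIC)[:,:,::-1])"
```

```text
tool_pos: [0.597, -0.1015, 0.0786]
ee_rot: [0.003, -0.04, 0.997, -0.069]
contact_force: [0.7, 1.8, -9.3]
tool_pos: [0.5983, -0.1049, 0.0791]
ee_rot: [0.002, -0.04, 0.999, -0.033]
contact_force: [-1.4, 6.4, -1.4]
tool_pos: [0.599, -0.1089, 0.0793]
ee_rot: [0.002, -0.04, 0.999, 0.001]
contact_force: [-0.1, 6.6, 4.6]
```

View pics/s5.png

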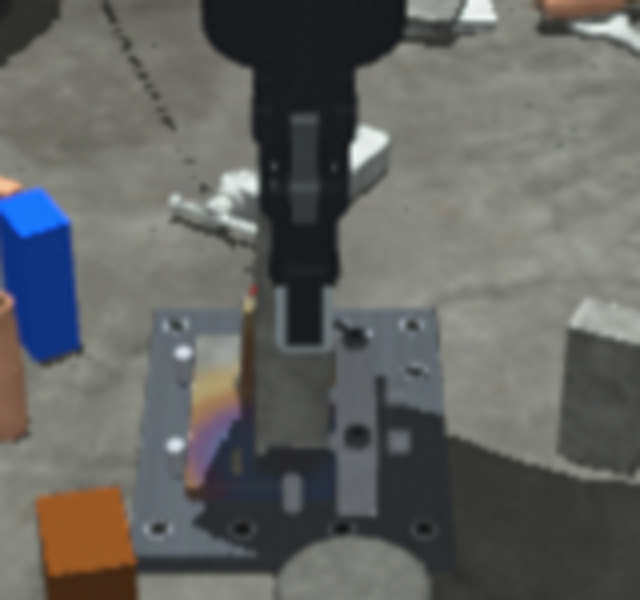

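The fixture hasn't moved further and the x force is near zero. The block sits about 5 mm forward in the pads (block 255–332, finger 275–332). Continue gently.

```bash
f(){ grep -E "t:|tool_pos|contact"; }
python3 -m inch '255 0.02 -0.18 0.12 2 0.16 0; 255 0.03 -0.35 0.23 4 0.32 0' 120|f
python3 -m inch '255 0.02 -0.18 0.12 2 0.16 0; 255 0.03 -0.35 0.23 4 0.32 0; 255 0.03 -0.35 0.23 4 0.32 0'|f
python3 -m inch '255 -0.01 0.18 0 -2 -0.16 0; 255 -0.03 0.35 0 -4 -0.32 0'|f
python3 -m inch '255 -0.01 0.18 0 -2 -0.16 0; 255 -0.03 0.35 0 -4 -0.32 0'|f
```

```text
t: 12.65
tool_pos: [0.599, -0.1123, 0.0806]
ee_rot: [-0.0, -0.04, 0.999, 0.036]
contact_force: [3.5, 4.5, -2.0]
t: 13.02
tool_pos: [0.599, -0.1174, 0.0826]
ee_rot: [-0.002, -0.039, 0.997, 0.07]
contact_force: [-2.1, -6.8, -0.2]
t: 13.28
tool_pos: [0.5982, -0.1116, 0.0826]
ee_rot: [-0.001, -0.04, 0.999, 0.034]
contact_force: [0.5, -1.3, -4.3]
t: 13.52
tool_pos: [0.597, -0.1077, 0.0822]
ee_rot: [-0.0, -0.04, 0.999, -0.001]
contact_force: [0.2, 0.6, -4.5]
```

```bash
f(){ grep -E "t:|tool_pos|contact"; }
python3 -m inch '255 -0.01 0.18 0.12 -2 -0.16 0; 255 -0.03 0.35 0.23 -4 -0.32 0'|f
python3 -m inch '255 -0.01 0.18 0.12 -2 -0.16 0; 255 -0.03 0.35 0.23 -4 -0.32 0; 255 -0.03 0.35 0.23 -4 -0.32 0'|f
python3 -m inch '255 0.01 -0.18 0 2 0.16 0; 255 0.03 -0.35 0 4 0.32 0'|f
python3 -m inch '255 0.01 -0.18 0 2 0.16 0; 255 0.03 -0.35 0 4 0.32 0; 255 0.03 -0.35 0 4 0.32 0'|f
```

```text
t: 13.78
tool_pos: [0.5967, -0.1047, 0.0844]
ee_rot: [0.001, -0.04, 0.999, -0.036]
contact_force: [1.8, -1.8, -7.2]
t: 14.15
tool_pos: [0.5966, -0.1009, 0.0869]
ee_rot: [0.002, -0.04, 0.997, -0.07]
contact_force: [0.1, -0.2, -7.4]
t: 14.4
tool_pos: [0.5972, -0.1058, 0.087]
ee_rot: [0.001, -0.04, 0.999, -0.034]
contact_force: [-1.9, -1.3, -4.2]
t: 14.78
tool_pos: [0.5975, -0.1099, 0.0868]
ee_rot: [-0.0, -0.039, 0.999, 0.0]
contact_force: [-2.6, -1.1, -7.6]
```

The force now reads about the block's own weight, so it is loose. Lift straight up.

```bash
f(){ grep -E "t:|tool_pos|contact"; }
python3 -m inch '255 0 0 0.25 0 0 0; 255 0 0 0.5 0 0 0; 255 0 0 0.75 0 0 0; 255 0 0 1 0 0 0'|f
python3 -m inch '255 0 0 0.4 0 0 0; 255 0 0 0.8 0 0 0; 255 0 0 1.2 0 0 0; 255 0 0 1.6 0 0 0; 255 0 0 2 0 0 0'|f
python3 -m inch '255 0 0 0.4 0 0 0; 255 0 0 0.8 0 0 0; 255 0 0 1.2 0 0 0; 255 0 0 1.4 0 0 0; 255 0 0 1.4 0 0 0; 255 0 0 1.4 0 0 0'|f
python3 -c "
from h import *
cv2.imwrite('pics/s6.png',cv2.resize(bot.snapshot('side')['img'][150:300,240:400],None,fx=4,fy=4,interpolation=cv2.INTER_CUBIC)[:,:,::-1])"
```

```text
t: 15.28
tool_pos: [0.5977, -0.1084, 0.0973]
ee_rot: [0.0, -0.04, 0.999, -0.0]
contact_force: [-2.4, 0.6, -8.1]
t: 15.9
tool_pos: [0.5979, -0.1087, 0.1174]
ee_rot: [0.0, -0.04, 0.999, -0.0]
contact_force: [-0.5, 0.1, -6.7]
t: 16.65
tool_pos: [0.5975, -0.1086, 0.1308]
ee_rot: [-0.0, -0.04, 0.999, 0.0]
contact_force: [-0.1, 0.6, -7.2]
```

View pics/s6.png

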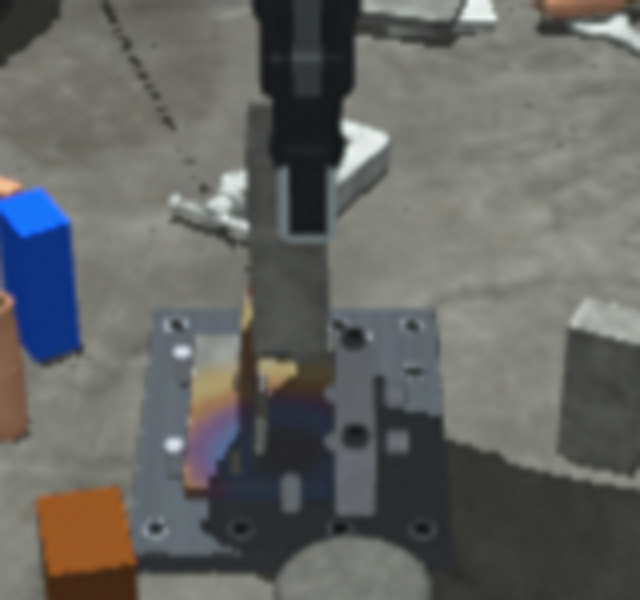

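Side view: the block is free. Its lower face edge is at (255,353)–(328,353) and its top-left corner at (248,105). The plate corners are at (152,310), (437,310), (135,560). Now quantify height, tilt and offset.

Run:
```python
from h import *
s=bot.snapshot("side"); un=lambda q:[240+(q[0]+.5)/4-.5,150+(q[1]+.5)/4-.5]
to=lambda X:(proj(s,X)-[240,150])*4
a=.0803;R=np.array([[np.cos(a),-np.sin(a)],[np.sin(a),np.cos(a)]])
F=lambda p:np.r_[R@np.array(p[:2])/1e3+[.5995,-.1292],p[2]/1e3]
old=[(65,-85,10),(-65,-85,10),(65,85,10),(-65,85,10)]
print("orig plate px",to([F(p) for p in old]).round())
for q in[(152,310),(437,310),(135,560),(455,562)]:print("plate now",ray(s,un(q),.01))
print("orig",[F(p) for p in old])
# block: unknown x, z, with near face y = tool y +.021
from scipy.optimize import least_squares
obs=np.array([(255,353),(328,353),(248,105)])
def m(v):
    x,z,pitch=v
    c,si=np.cos(pitch),np.sin(pitch)
    P=[]
    for lx,ly,lz in[(15,21,0),(-15,21,0),(15,-21,90)]:
        X=np.array([c*lx+si*lz,ly,-si*lx+c*lz])/1e3
        P.append(np.r_[R@X[:2]+[x,-.1085],X[2]+z])
    return to(P)
r=least_squares(lambda v:(m(v)-obs).ravel(),[.6,.08,0]);print("x,z,pitchdeg",r.x[:2],np.degrees(r.x[2]),r.fun)
```

```text
orig plate px [[164. 305.]
 [446. 304.]
 [142. 553.]
 [470. 551.]]
plate now [ 0.67681752 -0.20553898  0.01      ]
plate now [ 0.54613255 -0.21514663  0.01      ]
plate now [ 0.66015522 -0.03569962  0.01      ]
plate now [ 0.53424131 -0.04381328  0.01      ]
orig [array([ 0.67110872, -0.20871221,  0.01      ]), array([ 0.54152762, -0.21914   ,  0.01      ]), array([ 0.65747238, -0.03926   ,  0.01      ]), array([ 0.52789128, -0.04968779,  0.01      ])]
x,z,pitchdeg [0.60308784 0.07502723] 0.8826949013834319 [-1.46061322  2.13568735  1.71305214  0.88150682 -0.28401655 -2.67046732]
```

```bash
python3 -m inch '255 0 0 0.05 0 0 0; 255 0 0 0.05 0 0 0; 255 0 0 0.05 0 0 0; 255 0 0 0.05 0 0 0' && python3 -c "
from cell import bot
print(bot.hand_in())"
```

```text
t: 17.25
tool_pos: [0.5976, -0.1086, 0.1315]
ee_rot: [-0.0, -0.04, 0.999, 0.0]
contact_force: [-0.3, 0.1, -6.7]
opening: 0.0402
finger_force: 130.6
the job is handed in; nothing more can be done
None
```

I handed the job in at about 17 s, with no verdict returned: the pin is pressed home and the block was rocked free with 8° swings (three each way). It is held upright above its seat, its underside about 13–17 mm clear of the tab, but the fixture crept roughly 5 mm during the rocking and the block slipped about 5 mm in the pads.

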